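Snap a driver board into a sprung board holder and set the test contacts on it

ROBOT

A 6-joint arm with a two-finger parallel gripper is mounted at the origin on the work surface; the furniture and walls round the work are solid. World frame = base frame: x ahead of the robot, y to its left, z up, the work surface at z = 0. Lengths are in m, angles in rad, forces in N, time in s.
With the tool pointing down it reaches from about 0.325 to 0.875 m from the base axis. Payload 4.4 kg.
Tool frame: the origin (TCP) lies on the centre line of the jaws, within the pads' length; the fingertips stand 25 mm ahead of it and the grasp point (between the pads) lies 6 mm ahead of it; z points along the fingers, y is the line along which they close (so a half turn about z gives the same grasp; the last joint's range is limited). The gripper opens to 85 mm and grips with 20 to 120 N. Pads are 22 mm wide; open, the fingers measure 114 mm over their backs; the gripper's body (76 mm by 85 mm) begins 54 mm behind the grasp point. The pads swing forward as they close: fully open they stand 13 mm farther back than shut.
Start: joints at [1.052, 0.207, 1.542, -0, 1.393, -0.15], TCP at [0.207, 0.536, 0.22] pointing down, gripper open.
Joint ranges: [-2.73, 2.73], [-0.86, 2.22], [0.23, 2.46], [-1.11, 4.25], [0.08, 2.63], [-2.82, 2.82]. Speed limits (rad/s): [2.79, 2.79, 3.14, 3.14, 3.14, 3.14].

INTERFACE

Orientations are given as a 3x3 rotation matrix whose columns are the frame's x, y, z axes.
In Python, from rig import robot gives the robot as it stands. The module is installed in compiled form; this text tells all that it offers.
- The arm moves only by the shell command python3 -m inch 'ROWS' [FORCE]. ROWS is JSON, a list that holds one entry, the list of rows, each a list of 7 numbers: the turn, a rotation vector about the tool's x, y, z each as a share of 4 degrees, from -1 to 1, then the shift along the tool's x, y, z each as a share of 0.02 m, from -1 to 1, then the opening, from 0 (shut) to 1 (fully open). A call has 1 to 12 rows; each row shifts and turns the commanded pose from where the row before left it, along the tool's axes as they then stand; what a row does not reach is not made up. A row lasts 1/10 s, in which the tool goes at most 50 mm and 8.59 degrees, less where a joint would pass 70% of its speed; a pose out of reach is approached as far as the arm can. A call with a number of a shift or a turn outside -1 to 1 is refused whole. A call with a gripper value outside its range is refused whole. The fingers move at their own pace and stop on an object; FORCE is the grip in N (left out, the last holds). Time passes only in rows, so rows that do not move let the fingers close. It gives the time, the measured TCP pose, the force, the opening and the grip force at its end, in the units of the state.
- robot.get_state(): the state, without advancing time (a new reading comes with each control period).
- robot.snapshot(name): name is "side" or "top"; returns the picture (400x640x3 uint8, red, green, blue); there is no depth.
- robot.camera_info(name): a dict with "vfov" (degrees; the focal length in pixels is half the picture's height over the tangent of half this angle, whatever the lens; pixels are square), "cx", "cy" (the principal point, pixels), "k1" (the pictures are not rectified: a ray, as slopes to the right and down, at radius r is drawn at 1 + k1 r^2 times it, then the intrinsics apply), "R" (3x3) and "t" (3): a world point X has camera coordinates R X + t. Camera axes: x right, y down, z forward; pixel columns grow to the right and rows downward; lengths in m; the calibration is good to about 2 mm. A picture is of the moment at which its call begins. camera_info takes no time and is no camera call.
- robot.close_job(): hands the job in; it is judged then, once.
Trained networks look in the newest picture that a camera, given by its name, has taken for a name from the list of things; names that differ only in an ending like _2 or _b are one class to them, and where a whole thing is asked for, a point or a joint stands for the part that bears it (a point fixed in the world has none). Each returns a list of dicts, best first, with "p" (0 to 1); they miss things now and then, are a little off and sometimes report something else, mostly with a low value. They report only what shows in the picture. A call takes as long as a camera call. They do not tell look-alikes from the thing itself.
- robot.cut_out(thing, camera): "region" (400x640 bool, what is visible of it).
- robot.spot_point(thing, camera): "xyz" ([x, y, z] in m, in world coordinates, good to about 4 mm: a listed point, or the origin of a listed thing).
The state is a dict: "time_s": time; "joints": joint angles; "qvel": joint speeds; "effort": joint torques, N m; "tool_pos": TCP position; "ee_rot": TCP orientation; "contact_force": force on the tool from outside, world axes, zero at the start; "wrist_torque": the same for the moment, N m; "finger_gap": finger opening in m; "grasp_force": force on a finger pad.
Only numpy, scipy, OpenCV 4.12 (cv2) and the standard library are available. Lean on these libraries where they do the work, as an engineer would, in place of code of your own. Each camera call takes 0.05 s, during which the arm holds its last target. There are 200 camera calls.

TASK

The circuit board lies half loaded in the sprung board holder: one edge is on the ledge of the jaw beside the contact arm, the other still rides on top of the opposite jaw. Push the board into the jaw beside the arm against its spring until the riding edge clears the other jaw's lip, lower that edge inside it and ease off, so that both grooves hold the board and the springs centre it. Then swing the raised contact arm down until its brass pins stand on the board's gold test pad, and leave the things lying around it where they are.

Things in the scene. Friction and masses are not known exactly. Their poses are not given: they have to be found in the camera images.
- holder: Sprung board holder, fixed: grey base 240 x 92 mm (x -104..136), two level rods, two white sprung jaws. Origin on the bench midway between the jaws; x along the rods from the plain end (lip jaw) to the end with the contact arm's post (post jaw), to the robot's left within 20 degrees; y across, z up. End blocks at x -100..-88 and 88..100, 60 mm high. Only the raised arm stands above z = 102 mm.
- lip_jaw (a joint): Jaw at holder -x, 66 mm wide: 0 = on its inner stop, positive = pushed outward (m, at most 0.022); spring 250 N/m, 1 N preload. At 0: groove bottom at x = -45 mm, groove floor z = 60, roof 65.5 mm; the floor runs on inward as a ledge to x = -33; the roof is a square lip 4 mm deep (to x = -41), flat on top at z = 70 mm; back at x = -63.
- post_jaw (a joint): The same jaw mirrored, at holder +x beside the contact arm (groove bottom at x = +45 mm at 0; positive = pushed outward, 5 N at 16 mm). It must go back about 14 to 16 mm before the board's other edge clears the lip of the lip jaw. With the board held by both grooves both joints read about 0.005.
- lip_jaw_groove (a point): Middle of the lip jaw's groove: at the groove's bottom, on its floor; moves with the jaw, axes as the holder's.
- post_jaw_groove (a point): The same point in the post jaw's groove.
- board: Green circuit board on an aluminium plate, 100 (x) x 70 (y) x 4 mm, 0.16 kg. Origin: centre of the underside; z up, x to the post jaw. Starts tilted 7 degrees: +x edge on the post jaw's ledge some mm short of the groove's bottom, underside near the -x edge on the lip jaw's lip (that edge overhangs the lip by 20 mm). Blue capacitors and a green terminal, 12 mm high, at |y| 21..33, x -7..17 mm.
- board_lip_edge (a point): Middle of the board's -x edge, on the underside.
- board_post_edge (a point): Middle of the board's +x edge, on the underside.
- heat_sink (a point): Foot of the rear (-x) face of the black finned heat sink, on the board's upper surface (board x -8, y 0, z 4 mm); axes as the board's. The heat sink is 26 (x) x 30 (y) x 18 mm high, fixed on the board at x -8..18 mm, its rear face flat and upright. Behind it, towards the -x edge, are only flat parts under 2 mm: room for closed fingers to stand, push on the face and press down.
- board_pad (a point): Centre of the gold test pad (12 x 30 mm) on the board's upper surface (board x 34, y 0, z 4 mm); axes as the board's.
- contact_arm (a joint): Angle of the hinged steel contact arm (rad): 0 = level, pointing from its post towards the lip jaw, pins on the pad of a board held by both jaws; positive = raised (pi/2 upright, starts at 1.3 to 1.75); range -0.06 to 1.9. The hinge is stiff (0.09 N m, 1 to 2 N at the knob): the arm stays where it is left. Bar 14 mm wide, 9 mm thick.
- contact_hinge (a point): Middle of the contact arm's hinge line, which runs along holder y: at holder x 118, y 0, z 92 mm. Fixed to the holder.
- contact_knob (a point): Middle of the red round knob (22 mm across, 18 mm high) on the arm's upper side near its end. Arm level: 84 mm from the hinge towards the lip jaw and 22 mm above the hinge line (top of knob 31 mm above it). Arm upright: 84 mm above the hinge and 22 mm beyond it, on the side away from the jaws, 13 mm clear of the bar.
- contact_pins (a point): Tips of the three brass pins under the arm's end, in a row across, 8 mm apart; arm level: 84 mm from the hinge towards the lip jaw and 28 mm below the hinge line.
- screwdriver: Red-handled screwdriver lying on the bench in front of the holder, 55 x 179 x 22 mm; leave it alone.
- tweezers: Steel tweezers lying on the bench, 60 x 103 x 9 mm; leave them alone.
- fuse_box: Small white box of fuses, 28 x 37 x 12 mm; leave it alone.
- timer: White bench timer lying face up, 70 x 72 x 18 mm; leave it alone.
There are look-alikes about, which are no part of the job. Of the things that look like the board, the larger one is meant.

How it is judged:
By the outcome, as a careful person would: the job done as asked, in the order asked, and still so for the second after the job is handed in, with the robot touching nothing.
It also fails if it takes over 48 s, if anything falls off the work surface, if the arm or the gripper's body presses on something with over 40 N, if the wrist force passes 120 N, or if a joint passes its speed limit or range.

## Working session

There is one attempt and no reset: what is moved stays moved. The work goes in short steps, Python scripts to look and compute and a shell command to move; the robot and the scene stay as the last step left them, time stands still between calls to the robot, and variables do not carry over. Pictures are saved under pics/ and viewed, at most 10 in all, crops included, and the job is handed in when it is done.

```bash
mkdir -p pics
cat > h.py <<'E'
from rig import robot
import numpy as np, cv2
def proj(name,X):
    c=robot.camera_info(name);f=200/np.tan(np.radians(c["vfov"])/2)
    p=np.array(c["R"])@np.array(X)+np.array(c["t"]);s=p[:2]/p[2]
    s=s*(1+c["k1"]*(s@s));return np.array([c["cx"],c["cy"]])+f*s
def save(name,fn):
    im=robot.snapshot(name);cv2.imwrite("pics/"+fn,im[:,:,::-1]);return im
E
python3 - <<'E'
from h import *
a=save("side","s0.png");b=save("top","t0.png")
cv2.imwrite("pics/both.png",np.vstack([a,b])[:,:,::-1][::1])
for cam in("side","top"):
    c=robot.camera_info(cam);print(cam,c["vfov"],-np.array(c["R"]).T@np.array(c["t"]))
    for n in("board","lip_jaw_groove","post_jaw_groove","board_lip_edge","board_post_edge","heat_sink","board_pad","contact_hinge","contact_knob","contact_pins"):
        print(n,[(round(d["p"],2),np.round(d["xyz"],3).tolist(),proj(cam,d["xyz"]).round().tolist()) for d in robot.spot_point(n,cam)[:3]])
print(robot.get_state()["time_s"],robot.get_state()["ee_rot"])
E
```

```text
side 47.51951238909243 [ 0.45383457 -0.80605708  0.69841269]
board [(0.72, [0.482, 0.254, -0.004], [332.0, 177.0]), (0.7, [0.471, 0.018, 0.067], [329.0, 208.0])]
lip_jaw_groove [(0.42, [0.461, -0.014, 0.063], [325.0, 218.0])]
post_jaw_groove [(0.76, [0.485, 0.075, 0.06], [335.0, 196.0])]
board_lip_edge [(0.72, [0.454, -0.029, 0.078], [322.0, 217.0]), (0.53, [0.472, 0.297, 0.0], [329.0, 167.0])]
board_post_edge [(0.78, [0.479, 0.071, 0.061], [332.0, 197.0]), (0.63, [0.49, 0.224, 0.001], [335.0, 181.0])]
heat_sink [(0.94, [0.462, 0.009, 0.069], [326.0, 209.0]), (0.5, [0.482, 0.261, 0.004], [332.0, 173.0])]
board_pad [(0.93, [0.477, 0.052, 0.062], [332.0, 201.0]), (0.54, [0.489, 0.232, 0.004], [335.0, 179.0])]
contact_hinge [(0.9, [0.501, 0.141, 0.093], [342.0, 170.0])]
contact_knob [(0.55, [0.511, 0.182, 0.168], [346.0, 135.0])]
contact_pins [(0.78, [0.499, 0.129, 0.177], [342.0, 142.0]), (0.16, [0.464, 0.013, 0.07], [326.0, 208.0])]
top 46.10918248801809 [0.31711768 0.01050697 1.18975485]
board [(0.87, [0.468, 0.016, 0.066], [317.0, 179.0]), (0.69, [0.48, 0.26, 0.003], [222.0, 178.0])
[... 202 characters left out ...]
0.472, 0.298, -0.004], [208.0, 182.0])]
board_post_edge [(0.97, [0.489, 0.221, -0.001], [237.0, 175.0]), (0.67, [0.478, 0.062, 0.058], [298.0, 176.0])]
heat_sink [(0.96, [0.479, 0.266, 0.004], [220.0, 178.0]), (0.63, [0.463, 0.012, 0.07], [319.0, 181.0])]
board_pad [(0.6, [0.49, 0.235, -0.001], [232.0, 175.0])]
contact_hinge [(0.57, [0.507, 0.142, 0.087], [264.0, 162.0])]
contact_knob [(0.75, [0.512, 0.179, 0.174], [243.0, 153.0]), (0.68, [0.47, 0.028, -0.001], [313.0, 182.0])]
contact_pins [(0.67, [0.502, 0.13, 0.176], [265.0, 157.0])]
1.1 [[-9.32772415e-01  3.60465839e-01  2.23252905e-05]
 [ 3.60465840e-01  9.32772414e-01  3.87094219e-05]
 [-6.87099088e-06  4.41545855e-05 -9.99999999e-01]]
```

View pics/s0.png

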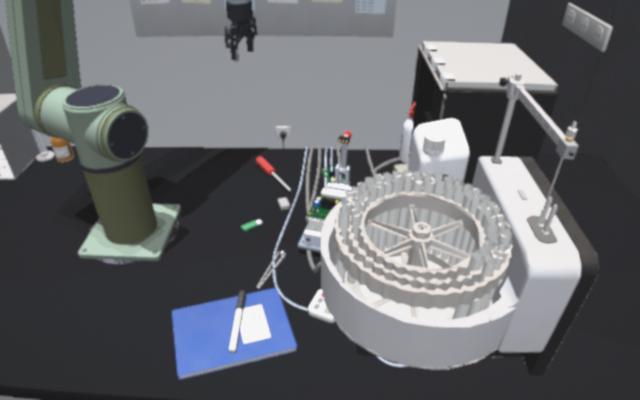

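View pics/t0.png

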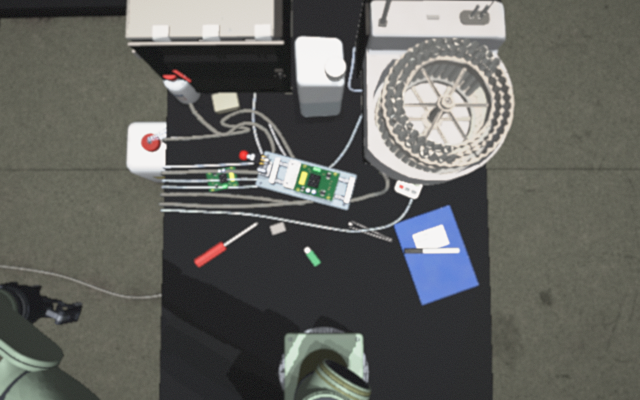

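Board candidates: the one in the holder at top (317,179), and a smaller one lying on the bench at (222,178). The one in the holder is the larger and sits tilted in the jaws, which fits the description. I'll fit the holder pose and check it in a crop.

```bash
cat > fit.py <<'E'
from h import *
from scipy.optimize import least_squares
M={"post_jaw_groove":(.045,0,.060),"lip_jaw_groove":(-.045,0,.060),"contact_hinge":(.118,0,.092)}
obs=[];B=[]
for k in range(4):
  for cam in("side","top"):
    robot.snapshot(cam)
    for n in list(M)+["board_lip_edge","board_post_edge","heat_sink","board_pad","contact_knob","contact_pins"]:
        for d in robot.spot_point(n,cam):
            x=np.array(d["xyz"])
            if d["p"]>.4 and (x[2]>.04) : (obs if n in M else B).append((n,x,d["p"]))
    if k>0: break
  if k>=1: break
def r(p):
    c,s=np.cos(p[2]),np.sin(p[2]);o=[]
    for n,x,w in obs: 
        m=M[n];o+=[p[0]+c*m[0]-x[0],p[1]+s*m[0]-x[1]]
    for n,x,w in B: o.append(((-s*(x[0]-p[0])+c*(x[1]-p[1]))))
    return o
s=least_squares(r,[.472,.029,1.28],loss="soft_l1",f_scale=.004);p=s.x;print("holder",p.round(4),np.degrees(p[2]).round(1),"deg; rms",np.sqrt(np.mean(s.fun**2)).round(4))
np.save("holder.npy",p)
c,sn=np.cos(p[2]),np.sin(p[2])
for n,x,w in obs+B: print(n,round(w,2),(np.array([[c,sn],[-sn,c]])@(x[:2]-p[:2])*1000).round(1),round(x[2]*1000,1))
E
python3 - <<'E'
exec(open("fit.py").read())
def W(m): return [p[0]+c*m[0]-sn*m[1],p[1]+sn*m[0]+c*m[1],m[2]]
ims=[]
for cam,(cx,cy) in(("top",(300,175)),("side",(332,190))):
    im=robot.snapshot(cam)[:,:,::-1].copy();z=6
    x0,y0=cx-66,cy-45
    im=cv2.resize(im[y0:y0+90,x0:x0+132],None,fx=z,fy=z,interpolation=cv2.INTER_CUBIC)
    def P(m): return tuple(int(v) for v in ((proj(cam,W(m))-[x0-.5,y0-.5])*z))
    for a in[(-.104,-.046,0),(.136,-.046,0),(.136,.046,0),(-.104,.046,0),(.118,0,.092)]: cv2.circle(im,P(a),4,(0,0,255),1)
    for a in[(-.041,-.033,.07),(-.041,.033,.07),(-.063,.033,.07),(-.063,-.033,.07),(.045,0,.06)]: cv2.circle(im,P(a),4,(255,0,255),1)
    ims.append(im)
cv2.imwrite("pics/c1.png",cv2.resize(np.vstack(ims),None,fx=.55,fy=.55,interpolation=cv2.INTER_AREA) if 0 else ims[0]);cv2.imwrite("pics/c2.png",ims[1])
E
```

```text
holder [0.4692 0.0289 1.3015] 74.6 deg; rms 0.0163
post_jaw_groove 0.45 [46.1 -0.7] 60.1
lip_jaw_groove 0.57 [-42.   -3.8] 62.4
contact_hinge 0.83 [117.9   2.6] 94.8
post_jaw_groove 0.71 [45.8 -0.8] 62.2
lip_jaw_groove 0.53 [23.2 -2. ] 65.1
contact_hinge 0.8 [119.6  -3. ] 86.4
contact_hinge 0.54 [107.4  -0.6] 180.2
contact_hinge 0.59 [116.3  -1.2] 94.3
contact_hinge 0.47 [47.2 -1.1] 61.4
board_lip_edge 0.66 [-59.5   1.3] 73.2
board_post_edge 0.74 [42.4 -0.8] 60.1
heat_sink 0.62 [-18.5   2.6] 69.8
board_pad 0.74 [23.5  1.2] 62.7
contact_pins 0.57 [102.6  -3.3] 178.6
board_lip_edge 0.77 [-62.9   1. ] 73.3
board_lip_edge 0.53 [-20.1   3.2] 69.0
board_post_edge 0.65 [37.6 -0.7] 57.0
heat_sink 0.92 [-19.5   1.9] 70.9
board_pad 0.75 [21.7  1. ] 65.4
contact_knob 0.7 [156.1   2.3] 176.4
contact_pins 0.76 [105.7  -1.6] 181.5
board_lip_edge 0.71 [-63.   -0.3] 73.8
board_post_edge 0.92 [40.1 -1.8] 60.6
heat_sink 0.91 [-19.1  -1.2] 69.6
board_pad 0.63 [24.1  0.4] 63.5
board_pad 0.53 [157.6  -2.4] 167.9
contact_knob 0.56 [155.5   1.8] 172.4
contact_pins 0.73 [1.023e+02 1.000e-01] 177.9
```

View pics/c1.png

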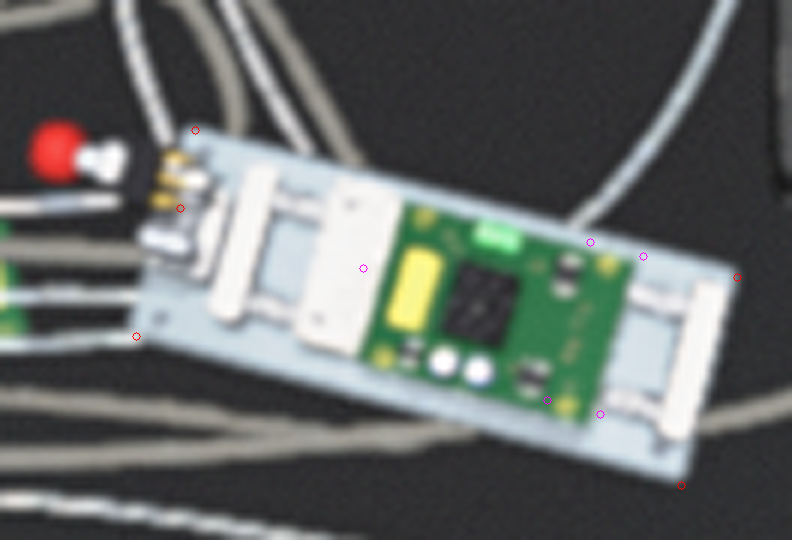

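View pics/c2.png

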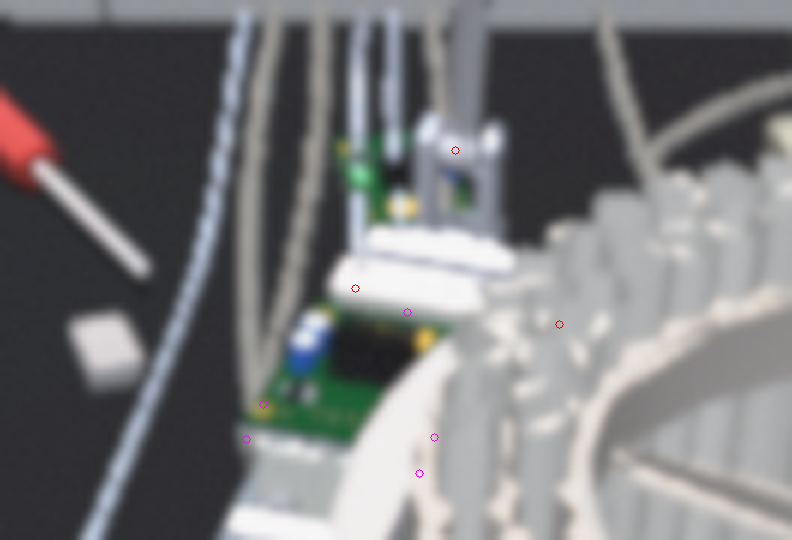

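The crops show the loaded board: heat sink at about (483,303) in the top crop, and the holder base under it. The overlay is right to within about 1 mm. The base corners suggest a yaw of about 75.5°, so I use holder origin (0.469, 0.029). The side crop confirms that the board in the holder (not the small one on the bench behind it) is the tilted one with capacitors.

I'll turn the tool so its x axis lies along holder x, shut the fingers, then travel.

```bash
python3 -m inch '[[[0,0,1,0,0,0,0],[0,0,1,0,0,0,0],[0,0,1,0,0,0,0],[0,0,1,0,0,0,0],[0,0,1,0,0,0,0],[0,0,1,0,0,0,0],[0,0,1,0,0,0,0],[0,0,1,0,0,0,0],[0,0,1,0,0,0,0],[0,0,1,0,0,0,0],[0,0,1,0,0,0,0],[0,0,1,0,0,0,0]]]' 60
python3 -m inch '[[[0,0,1,0,0,0,0],[0,0,1,0,0,0,0],[0,0,1,0,0,0,0],[0,0,1,0,0,0,0],[0,0,1,0,0,0,0],[0,0,1,0,0,0,0],[0,0,1,0,0,0,0],[0,0,1,0,0,0,0],[0,0,0.85,0,0,0,0]]]'
python3 -m inch '[[[0,0,0,-1,0.83,0,0],[0,0,0,-1,0.83,0,0],[0,0,0,-1,0.83,0,0],[0,0,0,-1,0.83,0,0],[0,0,0,-1,0.83,0,0],[0,0,0,-1,0.83,0,0],[0,0,0,-1,0.83,0,0],[0,0,0,-1,0.83,0,0],[0,0,0,-1,0.83,0,0],[0,0,0,-1,0.83,0,0],[0,0,0,-1,0.83,0,0]]]'
```

```text
time_s: 3.9
tool_pos: [0.2073, 0.5364, 0.2196]
ee_rot: [[-0.354, 0.935, 0.0], [0.935, 0.354, 0.0], [0.0, 0.0, -1.0]]
contact_force: [0.6, 0.5, 0.1]
finger_gap: -0.0001
grasp_force: 0.0
time_s: 4.8
tool_pos: [0.2073, 0.5363, 0.2196]
ee_rot: [[0.253, 0.967, 0.0], [0.967, -0.253, 0.0], [0.0, 0.0, -1.0]]
contact_force: [1.1, 0.4, 0.5]
finger_gap: 0.0
grasp_force: 0.0
time_s: 5.9
tool_pos: [0.3292, 0.2766, 0.2198]
ee_rot: [[0.251, 0.968, 0.001], [0.968, -0.251, 0.0], [0.0, 0.001, -1.0]]
contact_force: [0.2, -0.3, 0.1]
finger_gap: -0.0004
grasp_force: 0.0
```

```bash
python3 -m inch '[[[0,0,0,-1,0.83,0,0],[0,0,0,-1,0.83,0,0],[0,0,0,-1,0.83,0,0],[0,0,0,-1,0.83,0,0],[0,0,0,-1,0.83,0,0],[0,0,0,-1,0.83,0,0],[0,0,0,-1,0.83,0,0],[0,0,0,-1,0.83,0,0],[0,0,0,-1,0.83,0,0],[0,0,0,-1,0.83,0,0],[0,0,0,-1,0.83,0,0],[0,0,0,-0.1,0,0,0]]]'
python3 -m inch '[[[0,0,0,0,0,1,0],[0,0,0,0,0,1,0],[0,0,0,0,0,1,0],[0,0,0,0,0,1,0],[0,0,0,0,0,0,0]]]'
python3 - <<'E'
from h import *
for cam in("side","top"):
    im=robot.snapshot(cam)[:,:,::-1]
    cx,cy=(332,195) if cam=="side" else (310,180)
    cv2.imwrite(f"pics/d_{cam}.png",cv2.resize(im[cy-45:cy+45,cx-60:cx+60],None,fx=6,fy=6,interpolation=cv2.INTER_CUBIC))
s=robot.get_state();t=np.array(s["tool_pos"])
o=np.array([.469,.029]);a=np.radians(75.5);u=np.array([np.cos(a),np.sin(a)]);v=np.array([-u[1],u[0]])
print(s["time_s"],"holder TCP",u@(t[:2]-o),v@(t[:2]-o),t[2])
for cam in("side","top"):
  for n in("heat_sink","board_lip_edge","board_pad"):
    print(cam,n,[(round(d["p"],2),(np.round(u@(np.array(d["xyz"])[:2]-o),4),np.round(v@(np.array(d["xyz"])[:2]-o),4)),np.round(d["xyz"][2],3)) for d in robot.spot_point(n,cam)[:2]])
E
```

```text
time_s: 7.1
tool_pos: [0.4511, 0.0146, 0.2199]
ee_rot: [[0.254, 0.967, 0.001], [0.967, -0.254, -0.001], [-0.001, 0.001, -1.0]]
contact_force: [-0.4, -0.0, -0.6]
finger_gap: -0.0002
grasp_force: 0.0
time_s: 7.6
tool_pos: [0.4468, 0.018, 0.1369]
ee_rot: [[0.25, 0.968, -0.007], [0.968, -0.25, 0.001], [-0.0, -0.007, -1.0]]
contact_force: [-0.3, 0.5, -0.8]
finger_gap: 0.0001
grasp_force: 0.0
7.7 holder TCP -0.016104484268970137 0.015897475649382257 0.13974519316981712
side heat_sink [(0.96, (np.float64(-0.0189), np.float64(0.0018)), np.float64(0.069)), (0.74, (np.float64(0.23), np.float64(0.0482)), np.float64(0.006))]
side board_lip_edge [(0.89, (np.float64(-0.0643), np.float64(-0.0)), np.float64(0.073)), (0.69, (np.float64(0.1573), np.float64(-0.0053)), np.float64(0.173))]
side board_pad [(0.75, (np.float64(0.022), np.float64(-0.0008)), np.float64(0.061)), (0.42, (np.float64(0.1995), np.float64(0.032)), np.float64(0.004))]
top heat_sink [(0.9, (np.float64(0.2304), np.float64(0.0497)), np.float64(-0.001)), (0.7, (np.float64(-0.0218), np.float64(-0.0005)), np.float64(0.071))]
top board_lip_edge [(0.96, (np.float64(0.2608), np.float64(0.0643)), np.float64(-0.001)), (0.66, (np.float64(-0.0622), np.float64(0.0015)), np.float64(0.074))]
top board_pad [(0.9, (np.float64(0.2045), np.float64(0.0329)), np.float64(0.002)), (0.62, (np.float64(0.0233), np.float64(-0.0001)), np.float64(0.064))]
```

View pics/d_side.png

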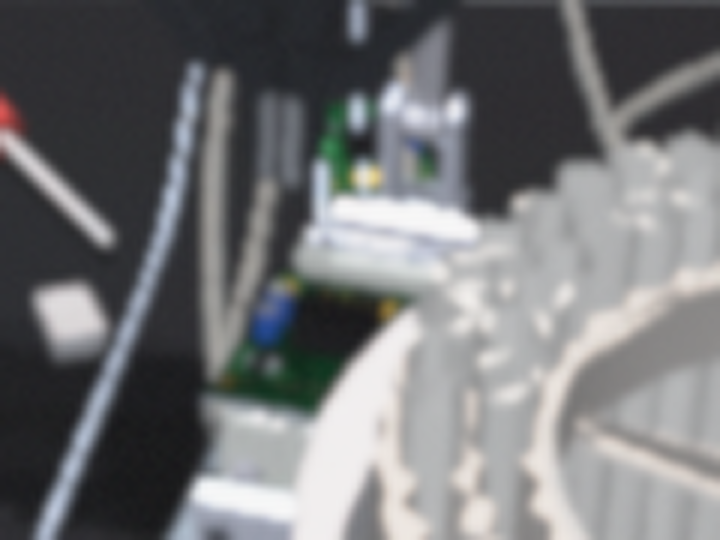

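The picture shows the fingertips at about (280,120) in the crop, above and short of the spot behind the heat sink. I'll correct sideways, then descend.

```bash
python3 -m inch '[[[0,0,0,-0.55,0.4,0,0],[0,0,0,-0.55,0.4,0,0],[0,0,0,0,0,0,0],[0,0,0,0,0,0,0]]]'
cat > st.py <<'E'
from h import *
s=robot.get_state();t=np.array(s["tool_pos"])
o=np.array([.469,.029]);a=np.radians(75.5);u=np.array([np.cos(a),np.sin(a)]);v=np.array([-u[1],u[0]])
f=np.array(s["contact_force"])
print(s["time_s"],"holder TCP mm",(1000*np.array([u@(t[:2]-o),v@(t[:2]-o),t[2]])).round(1),"F",np.round([u@f[:2],v@f[:2],f[2]],1))
E
python3 st.py
```

```text
time_s: 8.4
tool_pos: [0.4601, -0.0092, 0.1396]
ee_rot: [[0.253, 0.968, -0.0], [0.968, -0.253, 0.0], [0.0, -0.0, -1.0]]
contact_force: [-0.3, 0.2, -1.0]
finger_gap: -0.0001
grasp_force: 0.0
8.4 holder TCP mm [-39.2  -0.9 139.6] F [ 0.1  0.3 -1. ]
```

```bash
python3 -m inch '[[[0,0,0,0.1,0,1,0],[0,0,0,0,0,0.6,0],[0,0,0,0,0,0.15,0],[0,0,0,0,0,0,0],[0,0,0,0,0,0,0]]]'; python3 st.py
python3 - <<'E'
from h import *
for cam in("side","top"):
    im=robot.snapshot(cam)[:,:,::-1]
    cx,cy=(332,205) if cam=="side" else (310,180)
    cv2.imwrite(f"pics/e_{cam}.png",cv2.resize(im[cy-30:cy+30,cx-40:cx+40],None,fx=9,fy=9,interpolation=cv2.INTER_CUBIC))
E
```

```text
time_s: 8.9
tool_pos: [0.4607, -0.0065, 0.1049]
ee_rot: [[0.251, 0.968, 0.001], [0.968, -0.251, -0.0], [0.0, 0.001, -1.0]]
contact_force: [-0.5, -0.1, 0.4]
finger_gap: -0.0003
grasp_force: 0.0
8.9 holder TCP mm [-36.5  -0.9 104.9] F [-0.2  0.4  0.4]
```

View pics/e_side.png

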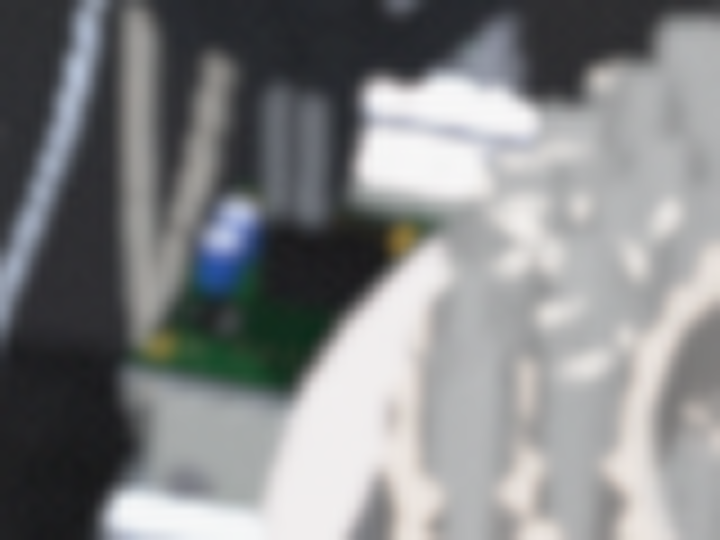

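```bash
cat >> st.py <<'E'
def W(x,y,z): return [*(o+u*x/1000+v*y/1000),z/1000]
E
python3 - <<'E'
exec(open("st.py").read())
for n,m in(("tip",(-36.5,-.9,80)),("tip front",(-25.5,-.9,80)),("TCP",(-36.5,-.9,105)),("hs foot",(-19,0,70)),("hs top",(-17,0,88))):
  for cam,(cx,cy) in(("side",(332,205)),("top",(310,180))): print(n,cam,((proj(cam,W(*m))-[cx-40.5,cy-30.5])*9).round())
E
```

```text
9.0 holder TCP mm [-36.5  -1.2 105.3] F [-0.3 -0.4 -1.1]
tip side [300. 320.]
tip top [515. 288.]
tip front side [311. 294.]
tip front top [474. 278.]
TCP side [302. 238.]
TCP top [516. 276.]
hs foot side [313. 310.]
hs foot top [450. 280.]
hs top side [317. 248.]
hs top top [442. 269.]
```

View pics/e_top.png

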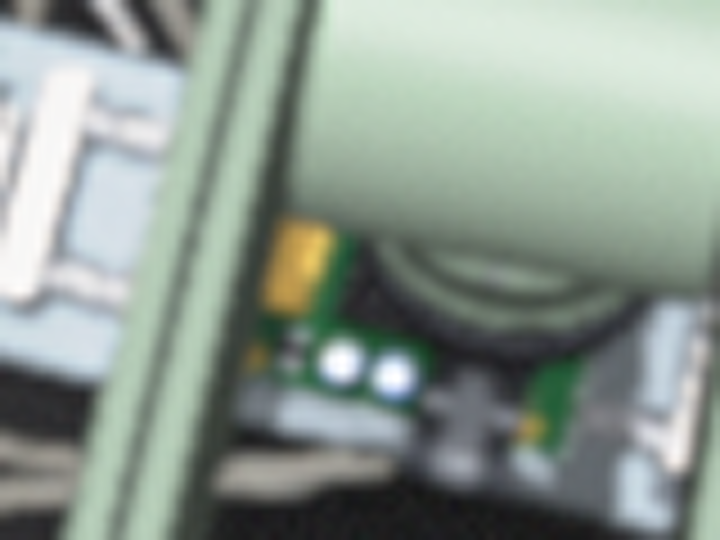

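The side crop shows dark pad tips merging with the heat sink at about (300,320). This matches the projection, so the fingers are behind the heat sink. I'll push along holder +x and watch the force.

```bash
python3 -m inch '[[[0,0,0,0.3,0,0,0],[0,0,0,0.3,0,0.05,0],[0,0,0,0,0,0,0]]]'; python3 st.py;python3 -m inch '[[[0,0,0,0.25,0,0.05,0],[0,0,0,0.25,0,0,0],[0,0,0,0,0,0,0]]]'; python3 st.py
```

```text
time_s: 9.3
tool_pos: [0.4636, 0.0059, 0.1037]
ee_rot: [[0.25, 0.968, 0.0], [0.968, -0.25, 0.0], [0.0, 0.0, -1.0]]
contact_force: [-0.5, 0.2, -0.2]
finger_gap: -0.0001
grasp_force: 0.0
9.3 holder TCP mm [-23.7  -0.6 103.7] F [ 0.1  0.5 -0.2]
time_s: 9.6
tool_pos: [0.466, 0.0154, 0.1025]
ee_rot: [[0.25, 0.968, -0.0], [0.968, -0.25, 0.0], [0.0, -0.0, -1.0]]
contact_force: [-0.3, -0.3, 0.7]
finger_gap: -0.0
grasp_force: 0.0
9.6 holder TCP mm [-13.9  -0.5 102.5] F [-0.4  0.2  0.7]
```

Run:
```python
exec(open("st.py").read())
for cam in("side","top"):
  robot.snapshot(cam)
  for n in("heat_sink","board_lip_edge","board_post_edge","board_pad","post_jaw_groove"):
    print(cam,n,[(round(d["p"],2),(1000*np.array([u@(np.array(d["xyz"])[:2]-o),v@(np.array(d["xyz"])[:2]-o),d["xyz"][2]])).round(1)) for d in robot.spot_point(n,cam)[:2]])
im=robot.snapshot("side")[:,:,::-1];cx,cy=332,205
cv2.imwrite("pics/f.png",cv2.resize(im[cy-30:cy+30,cx-40:cx+40],None,fx=9,fy=9,interpolation=cv2.INTER_CUBIC))
for m in((-13.9,-.5,77.5),(-3,0,77.5),(-19,0,70)): print(((proj("side",W(*m))-[cx-40.5,cy-30.5])*9).round())
```

```text
9.6 holder TCP mm [-13.9  -0.5 102.5] F [-0.4  0.2  0.7]
side heat_sink [(0.73, array([24.1, -1.7, 63.1])), (0.47, array([-44.7,  -3.7,  59.7]))]
side board_lip_edge [(0.97, array([-62.8,   5.3,  74. ]))]
side board_post_edge [(0.66, array([40.5, -2.5, 58.8]))]
side board_pad [(0.6, array([20.2, -1.9, 65.7]))]
side post_jaw_groove [(0.68, array([46.7, -1.5, 61.2]))]
top heat_sink [(0.95, array([230.5,  47.4,   2.3])), (0.79, array([-21. ,   2. ,  73.2]))]
top board_lip_edge [(0.87, array([-62.2,   5.9,  77.3])), (0.7, array([263. ,  60.3,  -2.6]))]
top board_post_edge [(0.75, array([190.8,  29.7,  -0.7])), (0.64, array([35.7, -4.6, 59. ]))]
top board_pad [(0.87, array([20.4, -0.7, 65.4])), (0.77, array([200.9,  30.3,   0.9]))]
top post_jaw_groove [(0.53, array([45.3, -0.6, 57.2]))]
[321. 274.]
[330. 249.]
[313. 310.]
```

View pics/f.png

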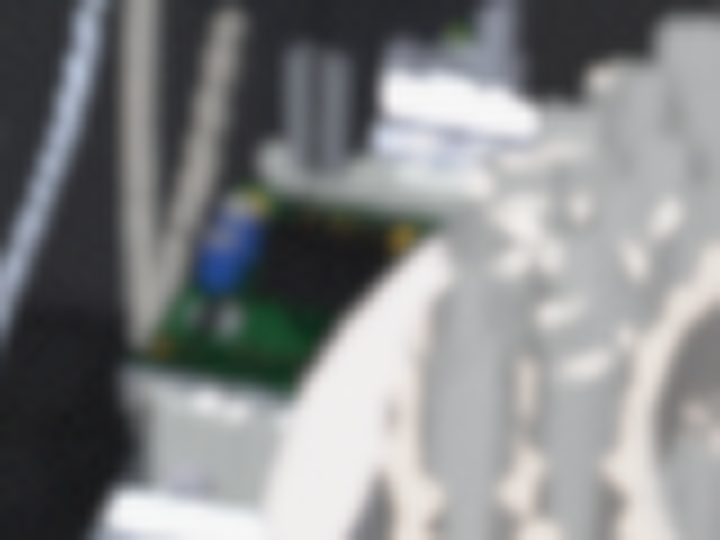

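Run:
```python
from h import *
R0=np.array([[-.9328,.3605,0],[.3605,.9328,0],[0,0,-1.]]);t=np.array([.207,.536,.22])
for z in(-.05,0,.012,.025):
  for y in(-.05,0,.05): print(z,y,proj("side",t+R0@[0,y,z]).round(1))
im=cv2.imread("pics/s0.png")[20:65,215:265].mean(2)
for r in range(0,45,1): print(r+20,"".join("#" if v<60 else "+" if v<110 else "." for v in im[r]))
im=cv2.imread("pics/f.png").mean(2)[4::9,4::9]
print("f")
for r in range(0,40): print(r+175,"".join(" .:-=+*#%@"[int(v/25.6)] for v in im[r][15:60]))
exec(open("st.py").read())
for z in(70,80,90,100,110,120): print(z,proj("side",W(-13.9,-.5,z)).round(1))
```

```text
-0.05 -0.05 [233.3  52. ]
-0.05 0 [241.9  46.9]
-0.05 0.05 [250.1  42.2]
0 -0.05 [234.8  68.5]
0 0 [243.2  63.1]
0 0.05 [251.2  58. ]
0.012 -0.05 [235.2  72.4]
0.012 0 [243.6  66.9]
0.012 0.05 [251.5  61.7]
0.025 -0.05 [235.6  76.5]
0.025 0 [243.9  70.9]
0.025 0.05 [251.8  65.7]
20 ..............+++#######################++........
21 ...............++#######################++........
22 ................++##################++##++........
23 ................++######################++........
24 ...............+++######################++........
25 ...............++++#####################++........
26 ..........++...+++++#####################++.......
27 .........++++.+++++#################++###++.......
28 .........++++++++###################+++##++.......
29 .........+++++++####################++++#++.......
30 .........++++++#####################++++#++.......
31 .........++++++######################+++#++.......
32 .........++++++##########################++.......
33 .........++#+++##########################+++......
34 ........+++#############################+++.......
35 .......
[... 3075 characters left out ...]
--::...............-+%%@@%#***##%%%#
205 +*+++-::--::...............-+#%@@@%#########*
206 +**+=-:::::...............-+#%@@@%%###***#***
207 +**+=::::::..............-+#%@@@%%#*##******+
208 +*+=-:::::::............-+#%@@@@%#**##*******
209 +*+=---:::--:..........-+#%@@@@%#***##*******
210 ++=-:::::-=-:.........-+#%@@@@@%#****#******#
211 ==-::::.:---:........:=#%@@@@@@%#***##*******
212 ==-:....:::::........-*%@@@@@@%%#***##*******
213 --::......:.........-+#%@@@@@@%%#****##*****+
214 :::................:=#%@@@@@@@%##****##******
10.25 holder TCP mm [-14.6  -0.6 102.6] F [-0.   0.9 -0.2]
70 [327.1 207.6]
80 [327.2 204.1]
90 [327.3 200.6]
100 [327.4 197. ]
110 [327.5 193.3]
120 [327.6 189.6]
```

Run:
```python
from h import *
R0=np.array([[-.9328,.3605,0],[.3605,.9328,0],[0,0,-1.]]);t=np.array([.207,.536,.22])
for z in(-.05,-.02,.012):
  for y in(-.05,0,.05): print(z,y,proj("top",t+R0@[0,y,z]).round(1))
im=cv2.imread("pics/t0.png").mean(2)[270:335,0:95]
for r in range(0,65,1): print(r+270,"".join(" .:-=+*#%@"[int(min(v*1.5,255)/25.6)] for v in im[r]))
print(robot.camera_info("side"))
```

```text
-0.05 -0.05 [ 74.9 307.7]
-0.05 0 [ 52.1 298.1]
-0.05 0.05 [ 29.5 288.7]
-0.02 -0.05 [ 82.5 305.6]
-0.02 0 [ 60.4 296.4]
-0.02 0.05 [ 38.4 287.3]
0.012 -0.05 [ 90.1 303.6]
0.012 0 [ 68.7 294.7]
0.012 0.05 [ 47.4 285.8]
270 ++++=++++++++++++++++*******##########*****++++++++==++++++++++++++++++++++++++++++++++++****++
271 +++++++++++++++++++++++++++++****########%##****++++=++++++++++++++++++++++++++++++*++++++*++++
272 ++++++++++++++++++++++++=+++++++++*****######%%##****++++++++++++++++++++++++++++++++++++++++++
273 +++++++++++++++++++++++++++++++++++++++******##########**+++=++++++++++++++++++++++++++++++++++
274 +++++++++++++++++++++++++++++++++++++++++++++******#######***++++++++++++++++++++++++++++++++++
275 +++++++++++++=+=++++++++++++++++++++++++++++++++++++***#######***++=+++++++++++++++++++++++++++
276 +++++++++++++++=++++++++=+++++++++++++++++++++++++++++++***#######**++++++==+++++++++++++++++++
277 ++++++++++++++++=+++++++++++++++++++*+++++++++++++++++++++++***######***++==+++++++++++++++++++
278 ++++++++++++++++++++++++++++++++++++++++++++++++++++++++++++++++**######**++=
[... 5266 characters left out ...]
++++++++++++++++++++++++++++++*+++++++++++++++++++++
332 ------------------------------------------=+++++++++++++++++++++++++++++++++++++++++++++**+++++
333 -------------------------------------------=+++++++++++++++++++++++++++++++++++++++++++++++++++
334 --------------------------------------------==+++++++++++++++++++++++++++++++++++++++++++++++++
{'vfov': 47.51951238909243, 'cx': 310.65935353069784, 'cy': 198.76253157571597, 'k1': -0.09433981652194243, 'R': array([[ 9.99529548e-01,  3.06705197e-02, -3.87665568e-05],
       [ 1.81366731e-02, -5.92079107e-01, -8.05675737e-01],
       [-2.47334464e-02,  8.05296002e-01, -5.92356823e-01]]), 't': array([-0.4288718 ,  0.07721355,  1.07404896])}
```

The board didn't move. Both cameras agree that the real fingertips sit about 30 mm higher than I assumed, roughly 4–9 mm above the reported TCP height. So the fingers passed over the heat sink. I'll go back and descend until they touch.

```bash
python3 -m inch '[[[0,0,0,-0.6,0,0,0],[0,0,0,-0.55,0,0,0],[0,0,0,0,0,0.6,0],[0,0,0,0,0,0.6,0],[0,0,0,0,0,0,0],[0,0,0,0,0,0,0]]]'; python3 st.py
python3 - <<'E'
exec(open("st.py").read())
im=robot.snapshot("side").mean(2)[175:215,292+10:292+55]
for r in range(0,40): print(r+175,"".join(" .:-=+*#%@"[int(min(v*1.5,255)/25.6)] for v in im[r]))
for z in(70,80,90,100): print(z,proj("side",W(-37,-.5,z)).round(1))
E
```

```text
time_s: 10.85
tool_pos: [0.4593, -0.0072, 0.0776]
ee_rot: [[0.251, 0.968, -0.002], [0.968, -0.251, 0.001], [0.0, -0.002, -1.0]]
contact_force: [0.3, -1.2, 0.3]
finger_gap: 0.0
grasp_force: 0.0
10.85 holder TCP mm [-37.5   0.3  77.6] F [-1.1 -0.6  0.3]
10.85 holder TCP mm [-37.5   0.3  77.6] F [-1.1 -0.6  0.3]
175 :-==--::::::::::::::::::::::::::::::::::--===
176 :---:::::::::::::::::::::::::::::::::-==-====
177 ::::::::::::::::::::::::::::::::::::-+*+=====
178 :::::::::::::::::::::::::::::::::::-+##*+====
179 =-::::::::::::::::::::::::::::::::-=*%%#+===-
180 *-:::::::::::::::::::::--:::::::-=+*#%%#+===-
181 *=::::::::::::::::::::=*+-:::::-=*#####*===--
182 *-:::::::::::::::::::-#@#=::::-+#@@%#**=----:
183 +-:::::::::::::::::::-#@%+::::=#@@@@#+=-:::::
184 +-:::::::::::::::::::-*%*=:::-*@@@@@#=-::::::
185 =-::::::::::::::::::::=+=-:::-*@@@@@+-:::::::
186 -::-=--::::::::::::::::::::::-*@@@@*=::::::-=
187 -:-=*+=-::::::::::::::::::::::=*%%*=:::::::=#
188 -:-+##+-:::::::::::::::::::::::-==-::::::--*@
189 -:-+%%#=-:::::::::::::::::::::::::::::::-=*#@
190 ::-+%%#+-::::::::::::::::::::::::::
[... 579 characters left out ...]
@@#==**++**=-::...:=+#%@@@@@@@@
203 ::-=#%%#%%*++*#*+-=**++**=-::...:=*@@@@@@@@@@
204 ::-=#%@%%%*==+++=-=**++**=-::...:+@@@@@@@@@@@
205 ::-=#%@%%#+==++=--=*+++**=-::..:+%@@@@@@@@@@@
206 ::-=#%@@%#+-====--=*+++**=-::::+%@@@@@@@@@@@@
207 ::-=*%@@%*=-------=*+++**=-:::+%@@@@@@@@@@@@@
208 ::-=*%@%#=-::::::-=++=+*+=:::=%@@@@@@@@@@@@@@
209 :::-*%@%+-:::::-::-==-=++-::=%@@@@@@@@@@@@@@@
210 :::-+%%*=:::::---:::::----:=#@@@@@@@@@@@@@@@@
211 :::-+##+-:::::--::....::::-*@@@@@@@@@@@@@@@@@
212 :::-+**+=-::::::::.......:+@@@@@@@@@@@@@@@@@@
213 ::::=+*++=---:::::::....:=%@@@@@@@@@@@@@@@@@@
214 ::::-=++=----:::::::::::-*@@@@@@@@@@@@@@@@@@@
70 [324.5 213.6]
80 [324.6 210.1]
90 [324.7 206.5]
100 [324.7 202.9]
```

```bash
python3 -m inch '[[[0,0,0,0,0,0.1,0],[0,0,0,0,0,0.05,0],[0,0,0,0,0,0,0]]]'; python3 st.py;  python3 -m inch '[[[0,0,0,0.25,0,0,0],[0,0,0,0.25,0,0,0],[0,0,0,0,0,0,0]]]'; python3 st.py
```

```text
time_s: 11.2
tool_pos: [0.4602, -0.0074, 0.0756]
ee_rot: [[0.251, 0.968, 0.0], [0.968, -0.251, -0.0], [0.0, 0.0, -1.0]]
contact_force: [0.8, 0.6, 0.4]
finger_gap: -0.0
grasp_force: 0.0
11.2 holder TCP mm [-37.4  -0.6  75.6] F [ 0.8 -0.7  0.4]
time_s: 11.5
tool_pos: [0.4629, 0.0028, 0.0757]
ee_rot: [[0.25, 0.968, 0.0], [0.968, -0.25, 0.0], [0.0, 0.0, -1.0]]
contact_force: [-0.2, -0.0, 0.0]
finger_gap: 0.0002
grasp_force: 0.0
11.5 holder TCP mm [-26.9  -0.6  75.7] F [-0.1  0.2  0. ]
```

```bash
python3 -m inch '[[[0,0,0,0.2,0,0,0],[0,0,0,0.2,0,0,0],[0,0,0,0,0,0,0]]]'; python3 st.py;  python3 - <<'E'
exec(open("st.py").read())
for cam in("side","top"):
  robot.snapshot(cam)
  for n in("heat_sink","board_lip_edge","board_pad","post_jaw_groove"):
    print(cam,n,[(round(d["p"],2),(1000*np.array([u@(np.array(d["xyz"])[:2]-o),v@(np.array(d["xyz"])[:2]-o),d["xyz"][2]])).round(1)) for d in robot.spot_point(n,cam)[:2]])
E
```

```text
time_s: 11.8
tool_pos: [0.4648, 0.0103, 0.0756]
ee_rot: [[0.25, 0.968, 0.0], [0.968, -0.25, 0.0], [0.0, 0.0, -1.0]]
contact_force: [0.7, -0.7, 0.4]
finger_gap: 0.0002
grasp_force: 0.2
11.8 holder TCP mm [-19.1  -0.6  75.6] F [-0.5 -0.9  0.4]
11.8 holder TCP mm [-19.1  -0.6  75.6] F [-0.5 -0.9  0.4]
side heat_sink [(0.86, array([-14.9,   0.5,  67.8]))]
side board_lip_edge [(0.78, array([-55. ,   0.1,  71.9]))]
side board_pad [(0.66, array([31.4,  0.2, 66.3]))]
side post_jaw_groove [(0.74, array([-238. ,  -56.5,    0. ])), (0.65, array([ 57.8, 132. ,  -1.9]))]
top heat_sink [(0.87, array([231.3,  44.6,   2.5])), (0.86, array([-12.5,   0.6,  69.3]))]
top board_lip_edge [(0.91, array([-56.2,   2.6,  75.4])), (0.9, array([260.2,  65.2,  -2.7]))]
top board_pad [(0.85, array([28.8,  2.1, 66.3])), (0.7, array([203.7,  30.5,   1.3]))]
top post_jaw_groove [(0.57, array([44.4, -0.9, 58.1]))]
```

The board is moving: the heat sink face went from −19 to about −13, and the face is about 6 mm ahead of the TCP. I'll carry on against the spring.

```bash
python3 -m inch '[[[0,0,0,0.2,0,0.05,0],[0,0,0,0.2,0,0.05,0],[0,0,0,0,0,0,0]]]'; python3 st.py; python3 -m inch '[[[0,0,0,0.2,0,0.05,0],[0,0,0,0.1,0,0,0],[0,0,0,0,0,0,0]]]'; python3 st.py;  python3 - <<'E'
exec(open("st.py").read())
for cam in("side","top"):
  robot.snapshot(cam)
  for n in("heat_sink","board_lip_edge","board_pad","post_jaw_groove"):
    print(cam,n,[(round(d["p"],2),(1000*np.array([u@(np.array(d["xyz"])[:2]-o),v@(np.array(d["xyz"])[:2]-o),d["xyz"][2]])).round(1)) for d in robot.spot_point(n,cam)[:2]])
E
```

```text
time_s: 12.6
tool_pos: [0.4672, 0.0172, 0.0745]
ee_rot: [[0.25, 0.968, 0.001], [0.968, -0.25, -0.002], [-0.002, 0.001, -1.0]]
contact_force: [-1.7, -3.3, 5.7]
finger_gap: -0.0002
grasp_force: 3.4
12.6 holder TCP mm [-11.9  -1.3  74.5] F [-3.6  0.9  5.7]
time_s: 12.9
tool_pos: [0.4689, 0.0224, 0.074]
ee_rot: [[0.25, 0.968, 0.001], [0.968, -0.25, -0.003], [-0.003, 0.001, -1.0]]
contact_force: [-3.0, -4.5, 9.6]
finger_gap: -0.0003
grasp_force: 5.3
12.9 holder TCP mm [-6.4 -1.5 74. ] F [-5.1  1.8  9.6]
12.9 holder TCP mm [-6.4 -1.5 74. ] F [-5.1  1.8  9.6]
side heat_sink [(0.88, array([ 2.4, -1.8, 68.6]))]
side board_lip_edge [(0.83, array([-40.9,  -0.4,  71. ]))]
side board_pad [(0.83, array([46.4, -2. , 64.1])), (0.48, array([62.5, -3.6, 57.6]))]
side post_jaw_groove [(0.22, array([42. , -2.5, 63.5]))]
top heat_sink [(0.84, array([ 0.9, -1.2, 70.4])), (0.67, array([233. ,  47.6,   4.2]))]
top board_lip_edge [(0.8, array([259.8,  61.8,   0.5])), (0.77, array([-40.9,  -2.3,  71.9]))]
top board_pad [(0.73, array([206.2,  33.2,   2. ])), (0.67, array([41.9, -2. , 64.5]))]
top post_jaw_groove [(0.58, array([58.2, -1.1, 60.5]))]
```

```bash
python3 -m inch '[[[0,0,0,0.12,0,-0.05,0],[0,0,0,0,0,0,0]]]'; python3 st.py; python3 -m inch '[[[0,0,0,0.02,0,0.1,0],[0,0,0,0,0,0.1,0],[0,0,0,0,0,0,0]]]'; python3 st.py
```

```text
time_s: 13.6
tool_pos: [0.469, 0.025, 0.0739]
ee_rot: [[0.25, 0.968, 0.0], [0.968, -0.25, -0.002], [-0.002, 0.001, -1.0]]
contact_force: [-0.1, -5.2, 1.1]
finger_gap: 0.0001
grasp_force: 2.1
13.6 holder TCP mm [-3.9 -1.  73.9] F [-5.1 -1.2  1.1]
time_s: 13.9
tool_pos: [0.4689, 0.0253, 0.0693]
ee_rot: [[0.25, 0.968, -0.0], [0.968, -0.25, -0.002], [-0.002, 0.0, -1.0]]
contact_force: [-0.5, -4.5, 0.6]
finger_gap: 0.0004
grasp_force: 2.1
13.9 holder TCP mm [-3.6 -0.8 69.3] F [-4.5 -0.6  0.6]
```

```bash
python3 -m inch '[[[0,0,0,0,0,0.1,0],[0,0,0,0,0,0.1,0],[0,0,0,0,0,0,0]]]'; python3 st.py
python3 - <<'E'
exec(open("st.py").read())
for cam in("side","top"):
  robot.snapshot(cam)
  for n in("heat_sink","board_lip_edge","board_pad"):
    print(cam,n,[(round(d["p"],2),(1000*np.array([u@(np.array(d["xyz"])[:2]-o),v@(np.array(d["xyz"])[:2]-o),d["xyz"][2]])).round(1)) for d in robot.spot_point(n,cam)[:2]])
E
```

```text
time_s: 14.2
tool_pos: [0.4694, 0.0252, 0.0682]
ee_rot: [[0.25, 0.968, -0.001], [0.968, -0.25, -0.002], [-0.002, 0.0, -1.0]]
contact_force: [-8.5, -4.8, 20.2]
finger_gap: 0.0001
grasp_force: 9.8
14.2 holder TCP mm [-3.6 -1.3 68.2] F [-6.8  7.  20.2]
14.2 holder TCP mm [-3.6 -1.3 68.2] F [-6.8  7.  20.2]
side heat_sink [(0.86, array([ 5.4, -1.9, 61.4]))]
side board_lip_edge [(0.7, array([-37. ,   0.5,  61.6]))]
side board_pad [(0.84, array([47.6, -1.2, 62.7]))]
top heat_sink [(0.97, array([230.4,  47.9,   4.6])), (0.74, array([47.7,  1.1, 63.4]))]
top board_lip_edge [(0.63, array([-169.8,   81.2,    2. ])), (0.56, array([261. ,  60.2,  -7.1]))]
top board_pad [(0.74, array([202.8,  32.4,   1.5])), (0.63, array([47.4,  0.2, 62.3]))]
```

The board is level: lip edge at z of about 61 and x = −37, inside the lip. I'll relieve most of the pressure, then ease off backwards.

```bash
python3 -m inch '[[[0,0,0,0,0,-0.11,0],[0,0,0,-0.1,0,0,0],[0,0,0,-0.1,0,0,0],[0,0,0,0,0,0,0]]]'; python3 st.py; python3 -m inch '[[[0,0,0,-0.15,0,0,0],[0,0,0,-0.15,0,0,0],[0,0,0,0,0,0,0]]]'; python3 st.py
```

```text
time_s: 15.0
tool_pos: [0.4683, 0.0221, 0.0686]
ee_rot: [[0.251, 0.968, 0.001], [0.968, -0.251, -0.0], [-0.0, 0.001, -1.0]]
contact_force: [-2.5, -3.6, 7.7]
finger_gap: -0.0002
grasp_force: 3.9
15.0 holder TCP mm [-6.8 -1.  68.6] F [-4.1  1.5  7.7]
time_s: 15.3
tool_pos: [0.467, 0.0168, 0.0685]
ee_rot: [[0.251, 0.968, 0.001], [0.968, -0.251, 0.001], [0.001, 0.001, -1.0]]
contact_force: [-1.9, -1.3, 6.1]
finger_gap: 0.0004
grasp_force: 2.7
15.3 holder TCP mm [-12.3  -1.1  68.5] F [-1.7  1.6  6.1]
```

```bash
python3 -m inch '[[[0,0,0,-0.15,0,0,0],[0,0,0,-0.1,0,-0.03,0],[0,0,0,0,0,0,0]]]'; python3 st.py; python3 -m inch '[[[0,0,0,-0.05,0,-0.1,0],[0,0,0,-0.05,0,-0.2,0],[0,0,0,0,0,-1,0],[0,0,0,0,0,-1,0],[0,0,0,0,0,0,0]]]'; python3 st.py
python3 - <<'E'
exec(open("st.py").read())
for cam in("side","top"):
  robot.snapshot(cam)
  for n in("heat_sink","board_lip_edge","board_pad","post_jaw_groove","lip_jaw_groove","board_post_edge","contact_knob"):
    print(cam,n,[(round(d["p"],2),(1000*np.array([u@(np.array(d["xyz"])[:2]-o),v@(np.array(d["xyz"])[:2]-o),d["xyz"][2]])).round(1)) for d in robot.spot_point(n,cam)[:2]])
im=robot.snapshot("side")[:,:,::-1]
cv2.imwrite("pics/g.png",cv2.resize(im[125:235,265:385],None,fx=5,fy=5,interpolation=cv2.INTER_CUBIC))
E
```

```text
time_s: 15.6
tool_pos: [0.465, 0.012, 0.0681]
ee_rot: [[0.251, 0.968, -0.0], [0.968, -0.251, 0.001], [0.001, -0.0, -1.0]]
contact_force: [0.5, -0.8, 0.4]
finger_gap: -0.0002
grasp_force: 0.3
15.6 holder TCP mm [-17.4  -0.3  68.1] F [-0.6 -0.7  0.4]
time_s: 16.1
tool_pos: [0.4672, 0.0094, 0.1172]
ee_rot: [[0.251, 0.968, 0.006], [0.968, -0.251, -0.001], [0.001, 0.006, -1.0]]
contact_force: [0.7, -0.6, 0.3]
finger_gap: 0.0001
grasp_force: 0.0
16.1 holder TCP mm [-19.4  -3.1 117.2] F [-0.4 -0.9  0.3]
16.1 holder TCP mm [-19.4  -3.1 117.2] F [-0.4 -0.9  0.3]
side heat_sink [(0.62, array([-6.9,  0.9, 60.5]))]
side board_lip_edge [(0.72, array([-52.1,  -0.7,  62.2])), (0.42, array([34.6, -0.7, 60.9]))]
side board_pad [(0.93, array([36.4,  0.9, 62.9]))]
side post_jaw_groove [(0.68, array([51.2, -3.2, 61.7]))]
side lip_jaw_groove [(0.79, array([-48.4,  -6.4,  63.1]))]
side board_post_edge [(0.74, array([53.2,  1.4, 59.8]))]
side contact_knob [(0.51, array([156.4,  -4.5, 171.6]))]
top heat_sink [(0.59, array([231.4,  49.6,   3. ]))]
top board_lip_edge [(0.9, array([259.8,  62. ,  -3.2])), (0.73, array([-48.7,   1.7,  63.2]))]
top board_pad [(0.83, array([202.2,  32.9,   1.9])), (0.72, array([32.5,  2.1, 62.6]))]
top post_jaw_groove [(0.65, array([104.8,  -6.3, 180.6])), (0.6, array([-44.4,  -0.8,  53.1]))]
top lip_jaw_groove [(0.67, array([-42.5,  -1. ,  57.6]))]
top board_post_edge [(0.82, array([53.3, -1.7, 55. ])), (0.75, array([194.7,  27.8,  -1.3]))]
top contact_knob [(0.82, array([156.6,  -6. , 175.9]))]
```

View pics/g.png

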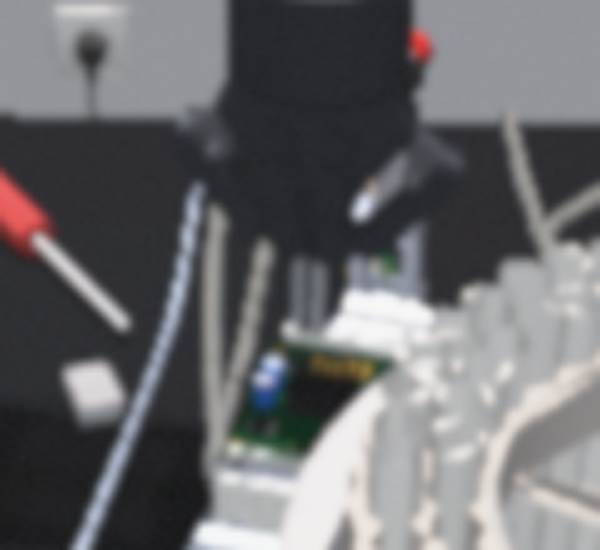

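The picture shows the board flat in both grooves: front edge at about (250,455), gold pad at (345,365), raised arm's red knob at (420,45). The numbers agree, with lip edge at about −50, post edge at about +53 and z at about 60. Next I go over the arm to beyond the knob, at holder (156, −3, 173).

```bash
python3 -m inch '[[[0,0,0,0,0,-1,0],[0,0,0,0,0,-1,0],[0,0,0,0,0,-1,0],[0,0,0,0,0,-1,0],[0,0,0,0,0,-0.8,0],[0,0,0,0,0,0,0]]]'; python3 st.py
python3 -m inch '[[[0,0,0,1,0,0,0],[0,0,0,1,0,0,0],[0,0,0,1,0,0,0],[0,0,0,1,0,0,0],[0,0,0,1,0,0,0],[0,0,0,1,0,0,0],[0,0,0,1,0,0,0],[0,0,0,1,0,0,0],[0,0,0,1,0,0,0],[0,0,0,1,0,0,0],[0,0,0,0.4,0,0,0],[0,0,0,0,0,0,0]]]'; python3 st.py
```

```text
time_s: 17.55
tool_pos: [0.4666, 0.0094, 0.2131]
ee_rot: [[0.251, 0.968, 0.006], [0.968, -0.251, -0.001], [0.001, 0.006, -1.0]]
contact_force: [0.7, 0.1, 0.8]
finger_gap: -0.0002
grasp_force: 0.0
17.55 holder TCP mm [-19.5  -2.6 213.1] F [ 0.3 -0.7  0.8]
time_s: 18.75
tool_pos: [0.5163, 0.2116, 0.2093]
ee_rot: [[0.249, 0.968, -0.002], [0.968, -0.249, -0.001], [-0.001, -0.001, -1.0]]
contact_force: [-0.6, -0.8, 0.2]
finger_gap: 0.0
grasp_force: 0.0
18.75 holder TCP mm [ 1.886e+02 -1.000e-01  2.093e+02] F [-0.9  0.4  0.2]
```

```bash
python3 -m inch '[[[0,0,0,0,0.1,1,0],[0,0,0,0,0,1,0],[0,0,0,0,0,0.5,0],[0,0,0,0,0,0,0],[0,0,0,0,0,0,0]]]'; python3 st.py
python3 -m inch '[[[0,0,0,-0.5,0,0,0],[0,0,0,-0.5,0,-0.1,0],[0,0,0,-0.5,0,-0.1,0],[0,0,0,0,0,0,0]]]'; python3 st.py
python3 - <<'E'
exec(open("st.py").read())
for cam in("side","top"):
  robot.snapshot(cam)
  for n in("contact_pins","contact_knob"):
    print(cam,n,[(round(d["p"],2),(1000*np.array([u@(np.array(d["xyz"])[:2]-o),v@(np.array(d["xyz"])[:2]-o),d["xyz"][2]])).round(1)) for d in robot.spot_point(n,cam)[:2]])
E
```

```text
time_s: 19.25
tool_pos: [0.5189, 0.2101, 0.1606]
ee_rot: [[0.251, 0.968, 0.0], [0.968, -0.251, -0.0], [-0.0, 0.0, -1.0]]
contact_force: [-0.7, 0.3, 0.4]
finger_gap: 0.0001
grasp_force: 0.0
19.25 holder TCP mm [187.9  -2.9 160.6] F [0.1 0.8 0.4]
time_s: 19.65
tool_pos: [0.5117, 0.1802, 0.1658]
ee_rot: [[0.252, 0.968, 0.002], [0.968, -0.252, -0.0], [0.0, 0.002, -1.0]]
contact_force: [0.5, 0.1, -0.0]
finger_gap: 0.0001
grasp_force: 0.0
19.65 holder TCP mm [157.1  -3.5 165.8] F [ 0.2 -0.4 -0. ]
19.65 holder TCP mm [157.1  -3.5 165.8] F [ 0.2 -0.4 -0. ]
side contact_pins [(0.69, array([ 88.8,  -2.2, 174.5]))]
side contact_knob [(0.76, array([141.2,  -2.2, 177.3])), (0.53, array([116.9,  -2.5,  92.8]))]
top contact_pins [(0.68, array([ 89.9,  -5.2, 178.1]))]
top contact_knob [(0.63, array([138.5,  -0.5, 177.9]))]
```

```bash
python3 -m inch '[[[0,0,0,-0.75,0,-0.2,0],[0,0,0,-0.8,0,-0.1,0],[0,0,0,-0.8,0,0,0],[0,0,0,-0.78,0,0.15,0],[0,0,0,-0.78,0,0.25,0],[0,0,0,0,0,0,0]]]'; python3 st.py
python3 - <<'E'
exec(open("st.py").read())
for cam in("side","top"):
  robot.snapshot(cam)
  for n in("contact_pins","contact_knob"):
    print(cam,n,[(round(d["p"],2),(1000*np.array([u@(np.array(d["xyz"])[:2]-o),v@(np.array(d["xyz"])[:2]-o),d["xyz"][2]])).round(1)) for d in robot.spot_point(n,cam)[:2]])
E
```

```text
time_s: 20.55
tool_pos: [0.4902, 0.1034, 0.1613]
ee_rot: [[0.254, 0.967, -0.003], [0.967, -0.254, -0.001], [-0.002, -0.002, -1.0]]
contact_force: [-0.2, -0.6, -0.6]
finger_gap: 0.0001
grasp_force: 0.0
20.55 holder TCP mm [ 77.3  -1.9 161.3] F [-0.6  0.  -0.6]
20.55 holder TCP mm [ 77.3  -1.9 161.3] F [-0.6  0.  -0.6]
side contact_pins [(0.49, array([ 34.7,  -2.1, 125. ])), (0.48, array([36.5, -3.4, 63.4]))]
side contact_knob [(0.46, array([ 70. ,  -3.1, 160.5]))]
top contact_pins [(0.17, array([118.6,  -8.9,  89.5]))]
top contact_knob [(0.33, array([118. ,  -4.2,  87.6]))]
```

```bash
python3 -m inch '[[[0,0,0,-0.62,0,0.35,0],[0,0,0,-0.62,0,0.4,0],[0,0,0,-0.5,0,0.55,0],[0,0,0,-0.2,0,0.25,0],[0,0,0,0,0,0,0]]]'; python3 st.py
python3 - <<'E'
exec(open("st.py").read())
for cam in("side","top"):
  robot.snapshot(cam)
  for n in("contact_pins","contact_knob"):
    print(cam,n,[(round(d["p"],2),(1000*np.array([u@(np.array(d["xyz"])[:2]-o),v@(np.array(d["xyz"])[:2]-o),d["xyz"][2]])).round(1)) for d in robot.spot_point(n,cam)[:2]])
E
```

```text
time_s: 21.35
tool_pos: [0.4804, 0.0674, 0.1298]
ee_rot: [[0.252, 0.968, -0.003], [0.968, -0.252, -0.0], [-0.001, -0.003, -1.0]]
contact_force: [0.2, 0.4, 0.2]
finger_gap: -0.0001
grasp_force: 0.0
21.35 holder TCP mm [ 40.   -1.4 129.8] F [ 0.4 -0.1  0.2]
21.35 holder TCP mm [ 40.   -1.4 129.8] F [ 0.4 -0.1  0.2]
side contact_pins [(0.56, array([30.5, -1.3, 83.7])), (0.45, array([54.1, -0.4, 60.9]))]
side contact_knob [(0.48, array([ 46.1,  -1.7, 132.4]))]
top contact_pins []
top contact_knob []
```

```bash
python3 -m inch '[[[0,0,0,-0.15,0,0.3,0],[0,0,0,-0.1,0,0.25,0],[0,0,0,0,0,0,0]]]'; python3 st.py;  python3 -m inch '[[[0,0,0,0,0,0.15,0],[0,0,0,0,0,0,0]]]'; python3 st.py
python3 - <<'E'
exec(open("st.py").read())
for cam in("side","top"):
  robot.snapshot(cam)
  for n in("contact_pins","contact_knob"):
    print(cam,n,[(round(d["p"],2),(1000*np.array([u@(np.array(d["xyz"])[:2]-o),v@(np.array(d["xyz"])[:2]-o),d["xyz"][2]])).round(1)) for d in robot.spot_point(n,cam)[:2]])
E
```

```text
time_s: 21.95
tool_pos: [0.4798, 0.0633, 0.1194]
ee_rot: [[0.251, 0.968, -0.002], [0.968, -0.251, 0.0], [-0.0, -0.002, -1.0]]
contact_force: [-0.0, 0.9, 0.0]
finger_gap: 0.0003
grasp_force: 0.0
21.95 holder TCP mm [ 35.9  -1.8 119.4] F [0.9 0.2 0. ]
time_s: 22.15
tool_pos: [0.4802, 0.0635, 0.1169]
ee_rot: [[0.251, 0.968, -0.001], [0.968, -0.251, 0.0], [-0.0, -0.001, -1.0]]
contact_force: [0.1, -0.0, 0.1]
finger_gap: 0.0001
grasp_force: 0.0
22.15 holder TCP mm [ 36.2  -2.2 116.9] F [-0.  -0.1  0.1]
22.15 holder TCP mm [ 36.2  -2.2 116.9] F [-0.  -0.1  0.1]
side contact_pins [(0.53, array([34.8, -2.3, 65.1]))]
side contact_knob [(0.63, array([ 38.1,  -0.9, 118. ]))]
top contact_pins []
top contact_knob []
```

```bash
python3 -m inch '[[[0,0,0,0,0,0.1,0],[0,0,0,0,0,0,0]]]'; python3 st.py;  python3 -m inch '[[[0,0,0,0,0,0.08,0],[0,0,0,0,0,0,0]]]'; python3 st.py
```

```text
time_s: 22.65
tool_pos: [0.4806, 0.0634, 0.1153]
ee_rot: [[0.251, 0.968, 0.0], [0.968, -0.251, -0.0], [-0.0, 0.0, -1.0]]
contact_force: [0.1, -0.3, 0.8]
finger_gap: -0.0001
grasp_force: 0.2
22.65 holder TCP mm [ 36.2  -2.6 115.3] F [-0.2 -0.1  0.8]
time_s: 22.85
tool_pos: [0.4805, 0.0634, 0.1136]
ee_rot: [[0.251, 0.968, -0.0], [0.968, -0.251, -0.0], [-0.0, -0.0, -1.0]]
contact_force: [-0.0, -0.1, 0.8]
finger_gap: -0.0001
grasp_force: 0.2
22.85 holder TCP mm [ 36.2  -2.5 113.6] F [-0.1 -0.   0.8]
```

```bash
python3 -m inch '[[[0,0,0,0,0,0.08,0],[0,0,0,0,0,0,0]]]'; python3 st.py;  python3 -m inch '[[[0,0,0,0,0,0.08,0],[0,0,0,0,0,0,0]]]'; python3 st.py
```

```text
time_s: 23.05
tool_pos: [0.4805, 0.0634, 0.112]
ee_rot: [[0.251, 0.968, -0.0], [0.968, -0.251, 0.0], [-0.0, -0.0, -1.0]]
contact_force: [0.2, 0.0, -0.1]
finger_gap: -0.0001
grasp_force: 0.1
23.05 holder TCP mm [ 36.2  -2.5 112. ] F [ 0.1 -0.2 -0.1]
time_s: 23.25
tool_pos: [0.4807, 0.0633, 0.1106]
ee_rot: [[0.251, 0.968, 0.0], [0.968, -0.251, -0.0], [-0.0, 0.0, -1.0]]
contact_force: [-0.0, -0.5, 1.5]
finger_gap: 0.0
grasp_force: 0.7
23.25 holder TCP mm [ 36.2  -2.7 110.6] F [-0.5 -0.1  1.5]
```

```bash
python3 -m inch '[[[0,0,0,0,0,0.08,0],[0,0,0,0,0,0,0]]]'; python3 st.py;  python3 - <<'E'
exec(open("st.py").read())
for k in range(2):
  robot.snapshot("side")
  for n in("contact_pins","contact_knob","board_pad"):
    print(n,[(round(d["p"],2),(1000*np.array([u@(np.array(d["xyz"])[:2]-o),v@(np.array(d["xyz"])[:2]-o),d["xyz"][2]])).round(1)) for d in robot.spot_point(n,"side")[:2]])
im=robot.snapshot("side").mean(2)[180:215,300:360]
for r in range(35): print(r+180,"".join(" .:-=+*#%@"[int(min(v*1.3,255)/25.6)] for v in im[r]))
for m in((36,0,113),(36,-2,110),(36,-2,123),(34,0,64)): print(proj("side",W(*m)).round(1))
E
```

```text
time_s: 23.45
tool_pos: [0.4808, 0.0632, 0.11]
ee_rot: [[0.251, 0.968, 0.0], [0.968, -0.251, -0.001], [-0.001, 0.0, -1.0]]
contact_force: [-3.7, -1.5, 8.1]
finger_gap: -0.0002
grasp_force: 3.7
23.45 holder TCP mm [ 36.   -2.9 110. ] F [-2.4  3.2  8.1]
23.45 holder TCP mm [ 36.   -2.9 110. ] F [-2.4  3.2  8.1]
contact_pins [(0.79, array([32.8, -4.5, 63.7])), (0.32, array([ 1.5, -6.5, -0.9]))]
contact_knob [(0.64, array([ 35.7,  -1. , 110.3])), (0.6, array([ 3.3, -1.5, 59. ]))]
board_pad [(0.63, array([38.1, -2.3, 61.4])), (0.52, array([204.7,  31.1,   1.2]))]
contact_pins [(0.49, array([34. , -1.6, 61. ]))]
contact_knob [(0.74, array([ 37.7,  -1. , 110.9])), (0.37, array([36.5, -0.7, 61.5]))]
board_pad [(0.89, array([37.3, -3.2, 60.2])), (0.6, array([203.6,  31.6,   3.8]))]
180 #%#=-=###+-:::=*#*=-:::-#@%*=-----=====+**######*=-:::::::::
181 %%*--=##*+-:::=*#*=-:::-#@%*+=--------=+**######*+-:::::::-=
182 @%+-:=##*=-:::=*#*=-:::=#@@##*+=------=+**######*+=::::::=*#
183 @%+--=##*=-::-=*#+=::::=#@@%@@#+-----==+**######*+-:::::-*%@
184 @#=:-+##*=-::-+**+-::::=%@@%@@%*=---==+*##%%%%@%#+-:
[... 1314 characters left out ...]
...:-*#%##*=-::----::...........:=#@@@@@@@@@@@@@@@%@@@@@@@%
206 ....:-*#%##*=::::-:::...........:=#@@@@@@@@@@@%@@%%#%%@@@@@%
207 ....:-+#%##+-::::::::..........:=#@@@@@@@@%@@@%%%%%##%@@@@@%
208 ....:-+#%#*=-:::::::::........:=#@@@@@@@@%%@@%%%%%%%%@@@@@@%
209 .....:+#%#*=:---::-=-::::::.::=#@@@@@@@@%%%@@%%%%%%@@@@@@@@@
210 .....:=#%#+=--=-::=+=-:::::::=*@@@@@@@@@%%%@@%%%%%%@@@@@@@@@
211 .....:=#%#+---=-:-=+=-::::::-*@@@@@@@@@@%%%@@%%%%%%%@@@@@%@@
212 .....:=#%#*+===----=----:::-+%@@@@@@@@@@%%%@@@%%%%##%%%%%@@@
213 .....:+#%%%%%#*+===--------=#@@@@@@@@@@@%%%@@@@%%%##%%%@@@@@
214 .....-+#%%@@@@@@%#**++===-=*@@@@@@@@@@@@%%%@@@@%%%%%%%@@@@@@
[332.7 180.1]
[333.5 181.3]
[333.7 176.6]
[331.9 197.8]
```

The force rose sharply to 8 N with the pins at z of about 63: the pins are on the pad. I'll lift straight off and check.

```bash
python3 -m inch '[[[0,0,0,0,0,-0.3,0],[0,0,0,0,0,-1,0],[0,0,0,0,0,-1,0],[0,0,0,0,0,-1,0],[0,0,0,0,0,-1,0],[0,0,0,0,0,-1,0],[0,0,0,-1,-1,-1,0],[0,0,0,-1,-1,0,0],[0,0,0,-1,-1,0,0],[0,0,0,-1,-1,0,0],[0,0,0,-1,-1,0,0],[0,0,0,-1,-1,0,0]]]'; python3 -m inch '[[[0,0,0,0,-1,-1,0],[0,0,0,0,-1,-1,0],[0,0,0,0,-1,-1,0],[0,0,0,0,0,0,0]]]';python3 st.py
python3 - <<'E'
exec(open("st.py").read())
for cam in("side","top"):
  im=robot.snapshot(cam)
  for n in("contact_pins","contact_knob","board_pad","heat_sink","board_lip_edge","board_post_edge","lip_jaw_groove","post_jaw_groove"):
    print(cam,n,[(round(d["p"],2),(1000*np.array([u@(np.array(d["xyz"])[:2]-o),v@(np.array(d["xyz"])[:2]-o),d["xyz"][2]])).round(1)) for d in robot.spot_point(n,cam)[:2]])
  cx,cy=(332,190) if cam=="side" else (305,178)
  a=cv2.resize(im[cy-35:cy+35,cx-60:cx+60],None,fx=5,fy=4.2 if 0 else 5,interpolation=cv2.INTER_CUBIC)[:,:,::-1]
  b=a if cam=="side" else np.vstack([b,a])
cv2.imwrite("pics/z.png",cv2.resize(b,None,fx=.85,fy=.85))
E
```

```text
time_s: 25.1
tool_pos: [0.3332, -0.0227, 0.2348]
ee_rot: [[0.25, 0.968, 0.0], [0.968, -0.25, 0.0], [0.0, 0.0, -1.0]]
contact_force: [-0.2, -1.1, 0.5]
finger_gap: -0.0
grasp_force: 0.0
time_s: 25.5
tool_pos: [0.2767, -0.0076, 0.2977]
ee_rot: [[0.251, 0.968, 0.007], [0.968, -0.251, -0.002], [-0.0, 0.007, -1.0]]
contact_force: [1.6, 0.3, -0.1]
finger_gap: 0.0003
grasp_force: 0.0
25.5 holder TCP mm [-83.6 177.1 297.7] F [ 0.6 -1.4 -0.1]
25.5 holder TCP mm [-83.6 177.1 297.7] F [ 0.6 -1.4 -0.1]
side contact_pins [(0.77, array([34.9, -3.1, 59.5]))]
side contact_knob [(0.82, array([ 37.6,  -4.4, 110.5])), (0.38, array([-170.6,   79.9,   -1.8]))]
side board_pad [(0.91, array([34.2, -1.4, 63.1])), (0.58, array([200.7,  30.2,   3.4]))]
side heat_sink [(0.71, array([-7.3, -0. , 62.7])), (0.53, array([116.1,  -4.5,  90.9]))]
side board_lip_edge [(0.74, array([-51.1,   0.9,  61.5])), (0.58, array([37.2, -0.2, 64.4]))]
side board_post_edge [(0.65, array([54.4, -0.2, 61.7])), (0.54, array([ 2.3, -3.4,  1.4]))]
side lip_jaw_groove [(0.81, array([-48.8,  -3.3,  61.7])), (0.71, array([-6.6, -0.2, 61.1]))]
side post_jaw_groove [(0.56, array([50.1,  0. , 60.6]))]
top contact_pins [(0.73, array([34.7, -4.4, 63. ]))]
top contact_knob [(0.8, array([ 34. ,  -0.6, 115.5]))]
top board_pad [(0.74, array([202.3,  32.5,   2.6])), (0.58, array([35.6,  0.9, 62.3]))]
top heat_sink [(0.98, array([-9.7,  0.5, 65.4])), (0.7, array([230.3,  48.7,   2.5]))]
top board_lip_edge [(0.92, array([263.5,  67.3,  -0.7])), (0.62, array([-50.9,   1.2,  64. ]))]
top board_post_edge [(0.74, array([193.1,  24.2,  -2.6])), (0.62, array([51.6, -3.9, 55. ]))]
top lip_jaw_groove [(0.62, array([-43.3,  -3.4,  56.9]))]
top post_jaw_groove [(0.66, array([50.4, -2.6, 57.6]))]
```

View pics/z.png

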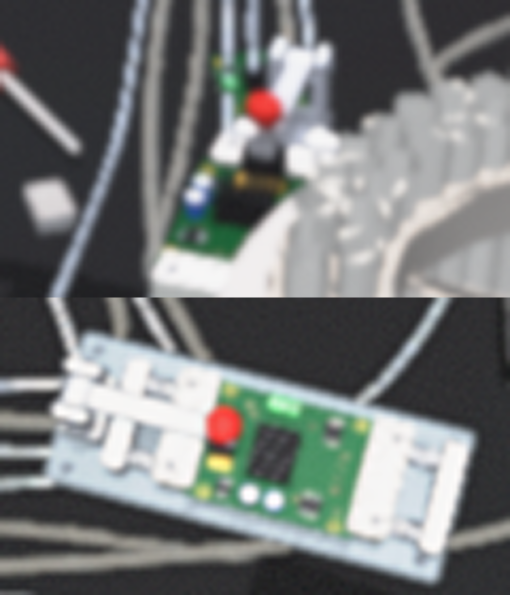

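The picture shows the board flat between both white jaws, and the arm level with its red knob over the gold pad: knob at (222,425) in the top view, with the pad showing just beside it. The pins read at (35, −3, ~62), against the pad at (34, 0, 64).

```bash
python3 -c "
from rig import robot
print(robot.close_job())"
```

```text
the job is handed in; nothing more can be done
None
```

I handed the job in at about 26 s: the board sits level in both grooves, the contact arm is down with its pins on the gold pad, and the arm never went near the things lying around; no verdict came back.

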